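Put the meter away behind the bypass door

ROBOT

A 6-joint arm with a two-finger parallel gripper is mounted at the origin on the work surface. World frame = base frame: x ahead of the robot, y to its left, z up, the work surface at z = 0. Lengths are in m, angles in rad, forces in N, time in s.
With the tool pointing down it reaches from about 0.35 to 0.85 m from the base axis. Payload 8.1 kg.
Tool frame: the origin (TCP) lies at the centre of the arm's flange, where the gripper is bolted on; the fingertips stand 186 mm ahead of it and the grasp point (between the pads) lies 167 mm ahead of it; z points along the fingers, y is the line along which they close (so a half turn about z gives the same grasp; the last joint's range is limited). The gripper opens to 93 mm and grips with 3 to 60 N. Pads are 15 mm wide; open, the fingers measure 128 mm over their backs; the gripper's body (75 mm by 188 mm) begins 65 mm behind the grasp point.
Start: joints at [1.066, 0.13, 1.488, -0, 1.523, -0.085], TCP at [0.245, 0.548, 0.405] pointing down, gripper open.
Joint ranges: [-2.96, 2.96], [-0.89, 2.26], [0.02, 2.5], [-1.34, 4.48], [0, 2.73], [-2.66, 2.66]. Speed limits (rad/s): [2.39, 2.39, 2.79, 3.14, 3.14, 3.14].

INTERFACE

Orientations are given as a rotation vector (axis times angle).
In Python, from plant import read_state, read_camera, camera_params, robot gives the robot as it stands.
- The arm moves only by the tool carry_out, never from a script. Its argument "targets" is a list of rows, each an object of numbers: "hand": the opening in per cent of the stroke, from 0 (shut) to 100 (fully open); "x", "y", "z": the shift along the tool's x, y, z in m; "ax", "ay", "az": the turn, a rotation vector about the tool's x, y, z in rad. In form: [{"hand": .., "x": .., "y": .., "z": .., "ax": .., "ay": .., "az": ..}, ...]. A call has 1 to 8 rows; each row is the pose to reach, as a shift and turn from the pose commanded when the call began, along the tool's axes at that moment; what a row does not reach only later rows make up. A row lasts 1/8 s, in which the tool goes at most 62.5 mm and 10.7 degrees, less where a joint would pass 70% of its speed; a pose out of reach is approached as far as the arm can. A call with a gripper value outside its range is refused whole. The fingers move at their own pace and stop on an object; "newtons" is the grip in N (left out, the last holds). Time passes only in rows, so rows that repeat a pose let the fingers close. It gives the time, the measured TCP pose, the force, the opening and the grip force at its end, in the units of the state.
- read_state(): the state, without advancing time (a new reading comes with each control period).
- read_camera(name): name is "scene" or "side" or "wrist"; returns (picture, depth): 400x640x3 uint8, blue, green, red; 400x640 float32, m along the optical axis (not along the pixel's ray), 0 where there is no reading.
- camera_params(name): a dict with "fx", "fy", "cx", "cy" (pixels), "k1" (the pictures are not rectified: a ray, as slopes to the right and down, at radius r is drawn at 1 + k1 r^2 times it, then the intrinsics apply), "position" and "rotation" of the camera in the world. Camera axes: x right, y up, looking along -z (the intrinsics and any distortion apply to the point x, -y, -z); pixel columns grow to the right and rows downward; lengths in m; the calibration is good to about 2 mm. A picture is of the moment at which its call begins: read the wrist's pose just before it. camera_params takes no time and is no camera call; for the wrist camera it gives the pose at the moment of the call.
- robot.close_job(): hands the job in; it is judged then, once.
The state is a dict: "t": time; "q": joint angles; "dq": joint speeds; "joint_torque": joint torques, N m; "tool_pos": TCP position; "orientation": TCP orientation; "force": force on the tool from outside, world axes, zero at the start; "wrist_torque": the same for the moment, N m; "opening": finger opening in m; "gripper_force": force on a finger pad.
Only numpy, scipy, OpenCV 4.12 (cv2) and the standard library are available. Lean on these libraries where they do the work, as an engineer would, in place of code of your own. Each camera call takes 0.05 s, during which the arm holds its last target. There are 200 camera calls.

TASK

Put the orange multimeter away in the sloping grey cabinet: slide the blue-framed door (yellow handle) all the way behind its white-framed neighbour, set the meter down gently, without dropping it, screen up and flat in the black foam nest inside, then slide the blue door fully shut again over it. Leave the white door shut and do not disturb the other things on the bench.

Things in the scene. Friction and masses are not known exactly. Their poses are not given: they have to be found in the camera images.
- cabinet: Fixed grey cabinet, 220 deep (its x, away from robot) by 560 wide (y, left), yawed up to 0.1 rad; origin centre of underside. Front wall 72 high, back 143; top slopes 18 deg, low in front, closed by two clear doors sliding along y. Track rails along front and back stand 20 above the walls. Floor 8 mm up; divider at y=0: the left bay holds only the nest, the right one stock.
- rear_door (a joint): Blue-framed clear door on the lower track, over the left bay. Metres: 0 = fully shut (left); grows to its stop at 0.200 as it slides to the cabinet's right (-y) under the white door; then cabinet y 0.072 to 0.272 is open from above. 0.4 kg, friction about 2 N, stays where left; may start up to 40 mm open.
- rear_door_handle (a point): Centre of the blue door's yellow grip bar (moves with it): 90 long up the slope (cabinet x), 12 wide (y), 14 thick, on two posts, centre 33 above the door and about 147 above the bench; cabinet y = 0.242 when shut. 30 mm from the door's left edge; with the door open the white door's edge is 30 mm to its right. Pinch across cabinet y from above.
- front_door (a joint): The white-framed door with black grip on the outer (upper) track, covering the right bay. 0 = shut (where it starts and must stay), grows to 0.200 as it slides to the left (+y).
- nest: Fixed black foam nest with green floor, in the left bay; origin centre of underside, 8 mm above the bench. Outer 190 (x, front to back) by 100 (y), rim 14 high; recess 166 x 76, its floor 4 above the origin. Axes parallel to the cabinet's; centre 160 to 184 mm left (+y) of the cabinet's centre.
- meter: Orange handheld multimeter with black face, green screen and grey dial: box 150 mm (its x, screen at +x) by 60 mm (y) by 38 mm high, 0.32 kg give or take. Origin centre of its underside, z up out of its face; lies face up on the bench. Goes in the nest with its length front to back, either end first.
- tester: Blue handheld tester with white screen, 135 x 66 x 32 mm, origin centre of underside. Bystander.
- chassis: Open aluminium chassis with a circuit board, 100 x 130 x 35 mm, origin centre of underside. Bystander.
- spray: Spray can with red label, 52 mm across, 170 mm high, origin centre of underside. Bystander.
- spool: Spool of solder wire, white flanges, 60 mm across, 42 mm high, origin centre of underside. Bystander.
- driver: Red-handled screwdriver lying on the bench. Bystander.
- mug: Blue mug, 76 mm across, 90 mm high, origin centre of underside. Bystander.
- pliers: Blue-handled pliers lying on the bench, about 125 mm long. Bystander.

How it is judged:
On the way, in this order (a step that is already met when the one before it is completed fails the run):
1. the blue door is slid (nearly) all the way behind the white one, at least 170 mm (value of joint rear_door above 0.17 m), for 0.2 s.
2. the meter lies flat, screen up, in the nest, let go, with the door still open (horizontal distance between meter and nest below 0.015 m and z of meter in the frame of nest below 0.009 m and angle between meter's own z axis and vertical below 0.1 rad and angle between the x axis of meter and the x axis of nest, either way round below 0.2 rad and contact force between the fingers and meter below 0.1 N and value of joint rear_door above 0.05 m), for 0.2 s.
At the end, for the whole second after the job is handed in: the meter lies at rest and let go in the nest (centres within 15 mm in plan, underside on the nest's floor within 5 mm, screen up within 0.1 rad, length along the nest within 0.2 rad either way round); the blue door is shut within 8 mm and the white door within 15 mm (horizontal distance between meter and nest below 0.015 m and z of meter in the frame of nest below 0.009 m and angle between meter's own z axis and vertical below 0.1 rad and angle between the x axis of meter and the x axis of nest, either way round below 0.2 rad and contact force between the fingers and meter below 0.1 N and linear speed of meter below 0.02 m/s and value of joint rear_door below 0.008 m and value of joint front_door below 0.015 m); the robot touches nothing.
It fails at once if the meter is dropped or flung (moves faster than 0.5 m/s out of the fingers' touch) (linear speed of meter above 0.5 m/s and contact force between the fingers and meter below 0.1 N).
It fails at once if the white door is slid open by more than 15 mm (value of joint front_door above 0.015 m).
It fails at once if another thing on the bench is moved by more than 30 mm (distance of any of tester, chassis, spray, spool, driver, mug, pliers from where it was at the start of the episode above 0.03 m).
It also fails if it takes over 64 s, if anything falls off the work surface, if the arm or the gripper's body presses on something with over 40 N, if the wrist force passes 120 N, or if a joint passes its speed limit or range.

## Working session

There is one attempt and no reset: what is moved stays moved. The work goes in short steps, Python scripts to look and compute and a tool call to move; the robot and the scene stay as the last step left them, time stands still between calls to the robot, and variables do not carry over. Pictures are saved under pics/ and viewed, at most 10 in all, crops included, and the job is handed in when it is done.

Besides the shell and the picture viewer there is one more tool, called after "Emit:" in YAML: its name, and indented under it one key for each argument. carry_out: Moves the arm, as the interface text tells. Its arguments: {"type":"object","properties":{"targets":{"type":"array","items":{"type":"object","properties":{"hand":{"type":"number"},"x":{"type":"number"},"y":{"type":"number"},"z":{"type":"number"},"ax":{"type":"number"},"ay":{"type":"number"},"az":{"type":"number"}}}},"newtons":{"type":"number"}},"required":["targets"]}

```bash
ls; mkdir -p pics
cat > h.py <<'E'
import numpy as np, cv2
from plant import read_state, read_camera, camera_params, robot
from scipy.spatial.transform import Rotation as R
def snap(n,f):
    p=camera_params(n); im,d=read_camera(n); cv2.imwrite(f'pics/{f}.png',im); np.savez(f'pics/{f}.npz',d=d,**{k:np.array(v) for k,v in p.items()}); return im,d,p
def cloud(f):
    z=np.load(f'pics/{f}.npz'); d=z['d']; h,w=d.shape
    K=np.array([[z['fx'],0,z['cx']],[0,z['fy'],z['cy']],[0,0,1]],float)
    v,u=np.mgrid[:h,:w]
    s=cv2.undistortPoints(np.stack([u,v],-1).reshape(-1,1,2).astype(float),K,np.array([float(z['k1']),0,0,0])).reshape(h,w,2)
    P=np.stack([s[...,0]*d,-s[...,1]*d,-d],-1)
    Rm=z['rotation']; Rm=Rm if Rm.shape==(3,3) else R.from_rotvec(Rm).as_matrix()
    W=P@Rm.T+z['position']; W[d==0]=np.nan; ray=np.stack([s[...,0],-s[...,1],-np.ones((h,w))],-1)@Rm.T
    return W,ray,z['position']
E
python3 - <<'E'
from h import *
for n in('scene','side'):
    im,d,p=snap(n,n); print(p)
print(read_state())
E
```

```text
pics
{'fx': 386.029672011142, 'fy': 386.029672011142, 'cx': 315.59554788201524, 'cy': 196.57034746747033, 'k1': -0.08665805510708492, 'position': array([1.05414731, 0.81906922, 1.11816509]), 'rotation': array([0.29713016, 0.99210646, 2.37230961])}
{'fx': 513.8094333612917, 'fy': 513.8094333612917, 'cx': 329.5647872003453, 'cy': 191.31520895811576, 'k1': -0.16445447044948971, 'position': array([ 0.31940431, -1.2231675 ,  1.2849555 ]), 'rotation': array([ 0.79522262, -0.05909291, -0.15876538])}
{'t': 0.1, 'q': array([ 1.06558225e+00,  1.31090346e-01,  1.48918785e+00,  9.74356371e-06,
        1.52300350e+00, -8.53908568e-02]), 'dq': array([ 0.00028594, -0.0010239 , -0.00318599, -0.00074079, -0.00057523,
        0.00059988]), 'joint_torque': array([ 5.06503893e-04, -5.61346042e+01, -4.93093014e+01,  7.70293269e-02,
        2.92632950e-02, -4.21622008e-05]), 'tool_pos': array([0.24442983, 0.54772343, 0.40377969]), 'orientation': array([-6.54520653e-01, -3.07214158e+00,  2.53343296e-03]), 'force': array([ 0.00379561,  0.53421068, -0.19659608]), 'wrist_torque': array([0.00828226, 0.01950487, 0.00198238]), 'gripper_force': 0.0, 'opening': 0.09321003183889916}
```

View pics/scene.png

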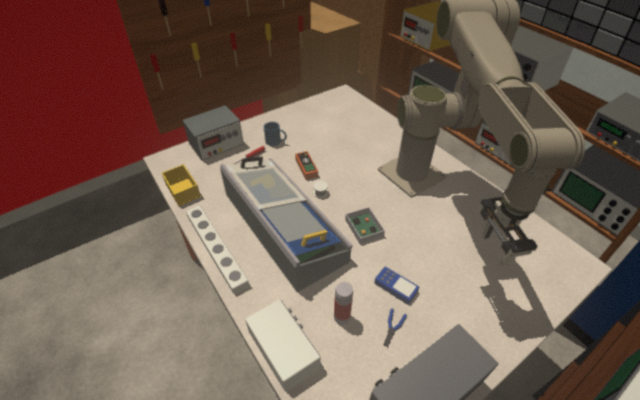

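View pics/side.png

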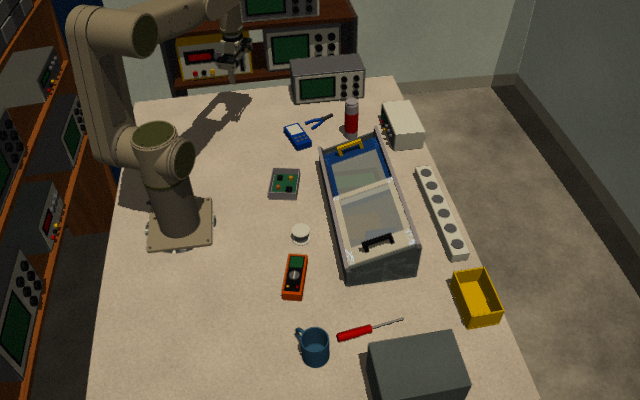

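Both views show the meter (side 295,277; scene 307,165), the yellow handle (side 349,147; scene 314,239) and the cabinet. I'll measure these from colour and depth.

Run:
```python
from h import *
np.set_printoptions(precision=4,suppress=True)
for n,hb,mb in(('side',(325,130,375,165),(275,245,320,305)),('scene',(295,225,335,252),(290,148,322,182))):
    W,ray,c=cloud(n); im=cv2.imread(f'pics/{n}.png'); hsv=cv2.cvtColor(im,cv2.COLOR_BGR2HSV)
    print(n)
    for nm,b,lo,hi,zr in(('handle',hb,(18,120,60),(35,255,255),(.11,.2)),('meter',mb,(2,130,50),(17,255,255),(.028,.05)),('meterall',mb,(0,0,0),(180,255,255),(.03,.046))):
        m=cv2.inRange(hsv,lo,hi)>0; k=np.zeros_like(m); k[b[1]:b[3],b[0]:b[2]]=1; m&=k
        P=W[m]; P=P[(P[:,2]>zr[0])&(P[:,2]<zr[1])]
        r=cv2.minAreaRect((P[:,:2]*1000).astype(np.float32)); 
        box=cv2.boxPoints(r)
        print(nm,len(P),'mean',np.nanmean(P,0),'med',np.median(P,0),'rect',r,'zpct',np.percentile(P[:,2],[5,50,95]))
    # cabinet points
    m=(W[...,2]>.05)&(W[...,2]<.2)&(W[...,0]>.3)&(W[...,0]<.9)
    print('bench z',np.nanmedian(W[...,2][(W[...,2]>-.03)&(W[...,2]<.02)]))
# side enlarged
im=cv2.imread('pics/side.png')[120:290,265:425]; cv2.imwrite('pics/c1.png',cv2.resize(im,None,fx=3.5,fy=3.5,interpolation=3))
```

```text
side
handle 155 mean [0.6096 0.1461 0.1437] med [0.61   0.1446 0.1463] rect ((613.984375, 172.97804260253906), (102.73262786865234, 76.17849731445312), 3.8924567699432373) zpct [0.1153 0.1463 0.1621]
meter 325 mean [ 0.3556 -0.3055  0.0376] med [ 0.3514 -0.3141  0.0378] rect ((357.6996765136719, -292.80352783203125), (155.53335571289062, 60.283206939697266), 75.32964324951172) zpct [0.0309 0.0378 0.0436]
meterall 815 mean [ 0.3564 -0.2986  0.039 ] med [ 0.3565 -0.3007  0.0392] rect ((357.31280517578125, -292.70721435546875), (155.53369140625, 61.05121994018555), 75.3110580444336) zpct [0.0334 0.0392 0.0442]
bench z 0.0008274228068836376
scene
handle 123 mean [0.6131 0.1512 0.1464] med [0.6107 0.1521 0.1486] rect ((612.6788940429688, 149.61746215820312), (13.054363250732422, 92.81375122070312), 89.58536529541016) zpct [0.1188 0.1486 0.1641]
meter 89 mean [ 0.3805 -0.2687  0.0374] med [ 0.383  -0.2583  0.0376] rect ((362.8718566894531, -285.9481201171875), (139.88499450683594, 57.09808349609375), 75.12959289550781) zpct [0.0312 0.0376 0.0426]
meterall 319 mean [ 0.3633 -0.281   0.039 ] med [ 0.3638 -0.2798  0.0393] rect ((367.33282470703125, -260.3417663574219), (223.52525329589844, 61.86172103881836), 76.35440063476562) zpct [0.0327 0.0393 0.0438]
bench z 0.0007606546276144321
```

View pics/c1.png

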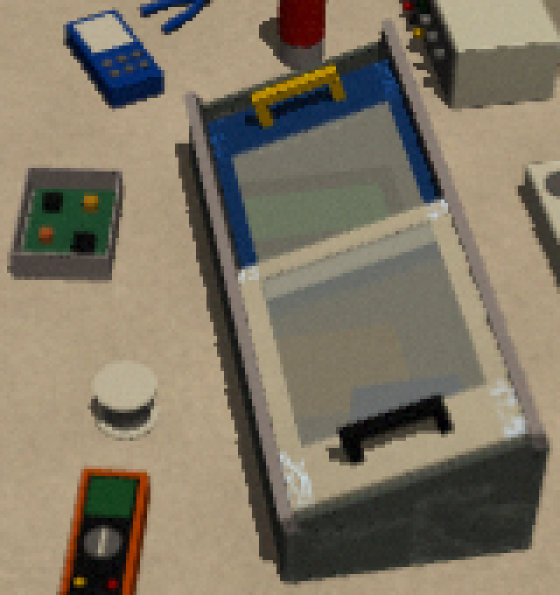

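The crop shows that the blue door starts slightly open, and the nest's green floor shows through the glass. The white door covers the near bay. Next is the cabinet's pose.

Run:
```python
from h import *
np.set_printoptions(precision=4,suppress=True)
P=np.concatenate([cloud(n)[0].reshape(-1,3) for n in('side','scene')]); P=P[~np.isnan(P[:,0])]
m=(P[:,2]>.03)&(P[:,2]<.2)&(P[:,0]>.35)&(P[:,0]<.8)&(abs(P[:,1])<.4); Q=P[m]
# fit: count inside rect boundary, via component on 4mm grid
g=np.zeros((120,210),np.uint8); ij=((Q[:,:2]-[.35,-.42])/.004).astype(int); g[ij[:,0],ij[:,1]]=255
g=cv2.morphologyEx(g,cv2.MORPH_CLOSE,np.ones((3,3)))
n,l,st,ce=cv2.connectedComponentsWithStats(g)
for i in range(1,n):
    if st[i,4]>60:
        k=l[ij[:,0],ij[:,1]]==i; print(i,st[i,4],cv2.minAreaRect((Q[k,:2]*1000).astype(np.float32)))
cv2.imwrite('pics/g.png',cv2.resize(g[::-1,::-1],None,fx=3,fy=3,interpolation=0))
# rails: front wall and outer side lines
h=[]
for y0 in np.arange(-.36,.24,.03):
    s=Q[(Q[:,1]>y0)&(Q[:,1]<y0+.01)&(Q[:,0]>.42)]
    if len(s)>5:
        a=s[np.argsort(s[:,0])]; top=a[(a[:,2]>.082)&(a[:,2]<.1)]; bk=a[(a[:,2]>.15)]
        print(round(y0+.005,3),'front',np.percentile(a[:,0],3), 'ftop',np.percentile(top[:,0],[2,50]) if len(top) else 0,'back',np.percentile(bk[:,0],[2,50,97]) if len(bk) else 0,np.percentile(a[:,2],97))
```

```text
1 391 ((363.9334411621094, -292.393310546875), (157.6417999267578, 56.84089279174805), 78.42173767089844)
2 159 ((379.359375, 120.6240234375), (142.1117706298828, 85.85932922363281), 78.9547348022461)
4 199 ((398.4887390136719, -126.15190124511719), (62.59588623046875, 58.97014617919922), 34.810577392578125)
6 352 ((455.5750427246094, 363.85723876953125), (71.46675872802734, 94.46163177490234), 16.662328720092773)
7 7977 ((615.8383178710938, -60.159759521484375), (573.0872802734375, 230.77479553222656), 89.60183715820312)
8 184 ((662.5317993164062, 368.13153076171875), (64.58453369140625, 53.81607437133789), 87.52681732177734)
-0.325 front 0.5069870163226908 ftop [0.5018 0.518 ] back [0.6797 0.7055 0.7196] 0.16123425414085768
-0.295 front 0.5085233538828131 ftop [0.5016 0.5161] back [0.5631 0.6404 0.7194] 0.17023725529219613
-0.265 front 0.5077960426188494 ftop [0.5018 0.5193] back [0.6863 0.7051 0.7212] 0.16177274514773043
-0.235 front 0.5070245631693768 ftop [0.5018 0.5183] back [0.682  0.7062 0.724 ] 0.1615127627722595
-0.205 front 0.5069474104018986 ftop [0.5039 0.5185] back [0.6
[... 734 characters left out ...]
3665
0.035 front 0.5120298741592595 ftop [0.5057 0.5384] back [0.7103 0.7194 0.728 ] 0.16102327190676044
0.065 front 0.5090890785215728 ftop [0.5059 0.5343] back [0.7103 0.7167 0.7256] 0.1619056297224805
0.095 front 0.511564199705004 ftop [0.5047 0.5395] back [0.7103 0.7201 0.7274] 0.1614655124762412
0.125 front 0.5115917833207395 ftop [0.5046 0.533 ] back [0.7116 0.7193 0.7279] 0.1617829191258362
0.155 front 0.5090969056393394 ftop [0.5054 0.5396] back [0.6057 0.6446 0.7266] 0.16285404930792285
0.185 front 0.5028850192876269 ftop [0.503  0.5184] back [0.7129 0.7195 0.7274] 0.16435210829142885
0.215 front 0.5170962783914012 ftop [0.5075 0.6107] back [0.7123 0.721  0.7275] 0.14874539068860204
```

View pics/g.png

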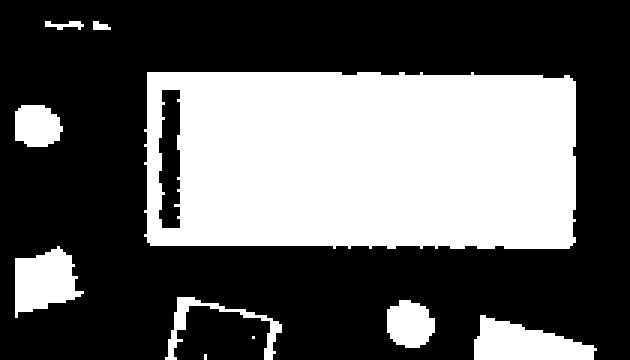

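Cabinet: centre (0.615, -0.060), yaw about -0.01. Handle: (0.611, 0.149, 0.147), about 33 mm open, with size and height as expected. Next I'll work out the move to above the handle.

```bash
cat >> h.py <<'E'
def plan(x,y,z,head):
    "shift/turn in present tool axes to TCP x,y,z pointing down with closing axis at heading head (deg)"
    s=read_state(); R0=R.from_rotvec(s['orientation']); a=np.radians(head)
    ty=np.array([np.cos(a),np.sin(a),0]); tz=np.array([0,0,-1.]); tx=np.cross(ty,tz)
    R1=R.from_matrix(np.c_[tx,ty,tz]); sh=R0.inv().apply(np.array([x,y,z])-s['tool_pos']); tu=(R0.inv()*R1).as_rotvec()
    print('t %.2f'%s['t'],'pos',s['tool_pos'].round(4),'shift',sh.round(4),'turn',tu.round(4),'rows',max(np.linalg.norm(sh)/.0625,np.degrees(np.linalg.norm(tu))/10.7).round(1),'F',s['force'].round(1),'q6',s['q'][5].round(2),'open',round(s['opening'],4))
E
python3 -c "
from h import *
plan(.611,.149,.40,90.6)"
```

```text
t 0.10 pos [0.2444 0.5477 0.4038] shift [-0.4973 -0.2147  0.0041] turn [-0.0016 -0.0005 -0.4303] rows 8.7 F [ 0.   0.5 -0.2] q6 -0.09 open 0.0932
```

Emit:
carry_out:
  targets:
    - {"hand": 50,"x": -0.497,"y": -0.215,"z": 0.004,"ax": -0.002,"ay": 0,"az": -0.43}
    - {"hand": 50,"x": -0.497,"y": -0.215,"z": 0.004,"ax": -0.002,"ay": 0,"az": -0.43}
    - {"hand": 50,"x": -0.497,"y": -0.215,"z": 0.004,"ax": -0.002,"ay": 0,"az": -0.43}
    - {"hand": 50,"x": -0.497,"y": -0.215,"z": 0.004,"ax": -0.002,"ay": 0,"az": -0.43}
    - {"hand": 50,"x": -0.497,"y": -0.215,"z": 0.004,"ax": -0.002,"ay": 0,"az": -0.43}
    - {"hand": 50,"x": -0.497,"y": -0.215,"z": 0.004,"ax": -0.002,"ay": 0,"az": -0.43}
    - {"hand": 50,"x": -0.497,"y": -0.215,"z": 0.004,"ax": -0.002,"ay": 0,"az": -0.43}
    - {"hand": 50,"x": -0.497,"y": -0.215,"z": 0.004,"ax": -0.002,"ay": 0,"az": -0.43}
  newtons: 40

```text
t: 1.1
tool_pos: [0.5785, 0.1835, 0.4007]
orientation: [0.016, -3.141, -0.003]
force: [0.4, 0.9, -0.2]
opening: 0.0467
gripper_force: 0.0
```

```bash
python3 -c "
from h import *
plan(.611,.149,.40,90.6); plan(.611,.149,.314,90.6)"
```

```text
t 1.10 pos [0.5785 0.1835 0.4007] shift [-0.0321 -0.0349  0.0006] turn [ 0.002  -0.0001 -0.0003] rows 0.8 F [ 0.4  0.9 -0.2] q6 -1.36 open 0.0467
t 1.10 pos [0.5785 0.1835 0.4007] shift [-0.0321 -0.035   0.0866] turn [ 0.002  -0.0001 -0.0003] rows 1.6 F [ 0.4  0.9 -0.2] q6 -1.36 open 0.0467
```

Emit:
carry_out:
  targets:
    - {"hand": 50,"x": -0.032,"y": -0.035,"z": 0}
    - {"hand": 50,"x": -0.032,"y": -0.035,"z": 0}

```text
schema error: expected keys hand, x, y, z, ax, ay, az
```

Run:
```python
from h import *
plan(.611,.149,.314,90.6)
snap('wrist','w1')
W,_,_=cloud('w1'); hsv=cv2.cvtColor(cv2.imread('pics/w1.png'),cv2.COLOR_BGR2HSV)
P=W[cv2.inRange(hsv,(18,120,60),(35,255,255))>0]; P=P[(P[:,2]>.12)&(P[:,2]<.18)]
print(len(P),cv2.minAreaRect((P[:,:2]*1000).astype(np.float32)),np.nanpercentile(P,[5,50,95],axis=0))
```

```text
t 1.10 pos [0.5785 0.1835 0.4007] shift [-0.0321 -0.035   0.0866] turn [ 0.002  -0.0001 -0.0003] rows 1.6 F [ 0.4  0.9 -0.2] q6 -1.36 open 0.0467
1099 ((609.9891357421875, 148.45986938476562), (12.312023162841797, 93.43589782714844), 89.66098022460938) [[0.56595991 0.14393615 0.13642449]
 [0.58957585 0.1516021  0.14539643]
 [0.64391784 0.15455377 0.16289317]]
```

View pics/w1.png

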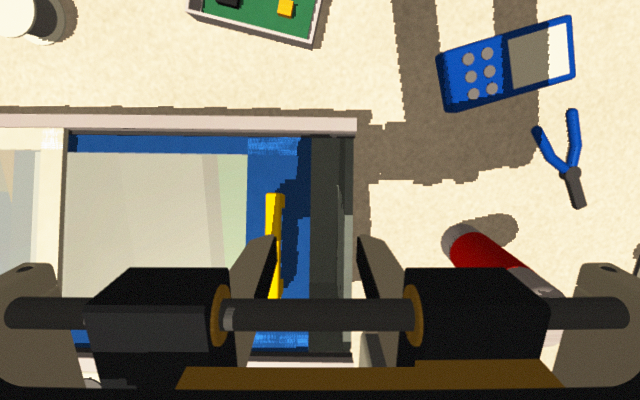

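The wrist view shows the yellow bar at (275,240), running along cabinet x. The gripper's wide side lies along y. The handle reads (0.610, 0.1485), which agrees with the first estimate.

Emit:
carry_out:
  targets:
    - {"hand": 45,"x": -0.032,"y": -0.035,"z": 0,"ax": 0.002,"ay": 0,"az": 0}
    - {"hand": 45,"x": -0.032,"y": -0.035,"z": 0.03,"ax": 0.002,"ay": 0,"az": 0}
    - {"hand": 45,"x": -0.032,"y": -0.035,"z": 0.06,"ax": 0.002,"ay": 0,"az": 0}
    - {"hand": 45,"x": -0.032,"y": -0.035,"z": 0.084,"ax": 0.002,"ay": 0,"az": 0}
    - {"hand": 45,"x": -0.032,"y": -0.035,"z": 0.084,"ax": 0.002,"ay": 0,"az": 0}

```text
t: 1.78
tool_pos: [0.6088, 0.1506, 0.3139]
orientation: [0.016, -3.136, 0.002]
force: [0.6, -0.3, -0.3]
opening: 0.0418
gripper_force: 0.0
```

```bash
python3 -c "
from h import *
plan(.610,.1485,.315,90.6)"
```

```text
t 1.77 pos [0.6088 0.1506 0.3139] shift [-0.0012 -0.0021 -0.0011] turn [-0.001  -0.0054 -0.0003] rows 0.0 F [ 0.6 -0.3 -0.3] q6 -1.42 open 0.0418
```

Emit:
carry_out:
  targets:
    - {"hand": 0,"x": -0.001,"y": -0.002,"z": 0,"ax": 0,"ay": 0,"az": 0}
    - {"hand": 0,"x": -0.001,"y": -0.002,"z": 0,"ax": 0,"ay": 0,"az": 0}
    - {"hand": 0,"x": -0.001,"y": -0.002,"z": 0,"ax": 0,"ay": 0,"az": 0}
    - {"hand": 0,"x": -0.001,"y": -0.035,"z": 0,"ax": 0,"ay": 0,"az": 0}
    - {"hand": 0,"x": -0.001,"y": -0.075,"z": 0,"ax": 0,"ay": 0,"az": 0}
    - {"hand": 0,"x": -0.001,"y": -0.115,"z": 0,"ax": 0,"ay": 0,"az": 0}
    - {"hand": 0,"x": -0.001,"y": -0.15,"z": 0,"ax": 0,"ay": 0,"az": 0}
    - {"hand": 0,"x": -0.001,"y": -0.16,"z": 0,"ax": 0,"ay": 0,"az": 0}
  newtons: 25

```text
t: 2.78
tool_pos: [0.6113, -0.011, 0.3181]
orientation: [0.013, -3.138, -0.0]
force: [-15.0, 1.3, 12.4]
opening: 0.0118
gripper_force: 25.0
```

```bash
python3 -c "
from h import *
plan(.610,-.017,.315,90.6)"
```

```text
t 2.77 pos [ 0.6113 -0.011   0.3181] shift [ 0.0013 -0.006   0.0031] turn [ 0.0002 -0.0034 -0.0023] rows 0.1 F [-15.    1.3  12.4] q6 -1.68 open 0.0118
```

Emit:
carry_out:
  targets:
    - {"hand": 0,"x": 0.001,"y": -0.004,"z": 0,"ax": 0,"ay": 0,"az": 0}
    - {"hand": 0,"x": 0.001,"y": -0.005,"z": 0,"ax": 0,"ay": 0,"az": 0}
    - {"hand": 0,"x": 0.001,"y": -0.005,"z": 0,"ax": 0,"ay": 0,"az": 0}
    - {"hand": 19,"x": 0.001,"y": -0.005,"z": 0,"ax": 0,"ay": 0,"az": 0}
    - {"hand": 19,"x": 0.001,"y": -0.005,"z": 0,"ax": 0,"ay": 0,"az": 0}
    - {"hand": 19,"x": 0.001,"y": -0.005,"z": -0.03,"ax": 0,"ay": 0,"az": 0}
    - {"hand": 19,"x": 0.001,"y": -0.005,"z": -0.08,"ax": 0,"ay": 0,"az": 0}
    - {"hand": 60,"x": 0.001,"y": -0.005,"z": -0.1,"ax": 0,"ay": 0,"az": 0}

```text
t: 3.78
tool_pos: [0.6122, -0.0142, 0.4209]
orientation: [-0.016, 3.136, -0.001]
force: [0.2, -0.4, 0.6]
opening: 0.0235
gripper_force: 0.0
```

Run:
```python
from h import *
plan(.50,.10,.45,90.6)
snap('side','s2')
W,_,_=cloud('s2'); hsv=cv2.cvtColor(cv2.imread('pics/s2.png'),cv2.COLOR_BGR2HSV)
P=W[cv2.inRange(hsv,(18,120,60),(35,255,255))>0]; P=P[(P[:,2]>.12)&(P[:,2]<.18)&(P[:,0]>.5)&(P[:,0]<.7)]
print('handle',len(P),np.nanpercentile(P,[5,50,95],axis=0))
W,_,_=cloud('scene')
```

```text
t 3.77 pos [ 0.6122 -0.0142  0.4209] shift [ 0.1108  0.1153 -0.0298] turn [-0.0007  0.0058 -0.0001] rows 2.6 F [ 0.2 -0.4  0.6] q6 -1.69 open 0.0235
handle 152 [[ 0.56885121 -0.02374912  0.1296548 ]
 [ 0.61119182 -0.01875278  0.14632957]
 [ 0.65022833 -0.01131146  0.16319004]]
```

Emit:
carry_out:
  targets:
    - {"hand": 100,"x": 0.055,"y": 0.06,"z": -0.015,"ax": 0,"ay": 0.006,"az": 0}
    - {"hand": 100,"x": 0.11,"y": 0.12,"z": -0.03,"ax": 0,"ay": 0.006,"az": 0}
    - {"hand": 100,"x": 0.11,"y": 0.12,"z": -0.03,"ax": 0,"ay": 0.006,"az": 0}
    - {"hand": 100,"x": 0.11,"y": 0.12,"z": -0.03,"ax": 0,"ay": 0.006,"az": 0}

```text
t: 4.32
tool_pos: [0.499, 0.1064, 0.4466]
orientation: [0.021, -3.136, -0.001]
force: [-0.0, -0.8, -0.2]
opening: 0.067
gripper_force: 0.0
```

Run:
```python
from h import *
plan(.358,-.292,.45,-14.7)
snap('wrist','w2')
```

```text
t 4.33 pos [0.499  0.1064 0.4466] shift [ 0.1464 -0.3965 -0.0027] turn [-0.0047 -0.0042  1.8408] rows 9.9 F [-0.  -0.8 -0.2] q6 -1.47 open 0.067
```

View pics/w2.png

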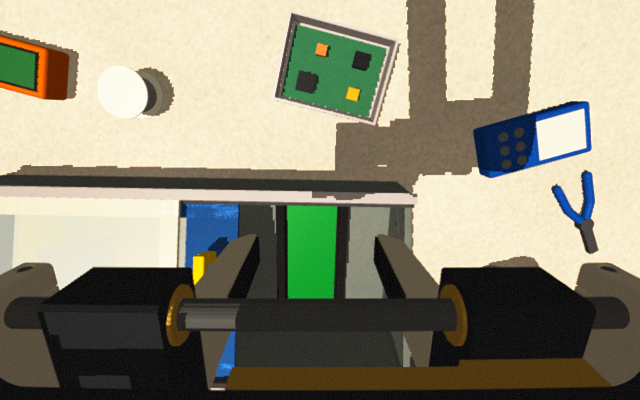

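The wrist view shows the open bay, with the nest's green floor between columns 287 and 338. I'll get its y from depth here and its x from the fixed cameras, once the arm is over the meter.

Run:
```python
from h import *
W,_,_=cloud('w2'); hsv=cv2.cvtColor(cv2.imread('pics/w2.png'),cv2.COLOR_BGR2HSV)
m=cv2.inRange(hsv,(45,120,60),(75,255,255))>0; m[:195]=0
P=W[m]; P=P[P[:,2]<.05]
print(len(P),np.nanpercentile(P,[1,50,99],axis=0).round(4),cv2.minAreaRect((P[:,:2]*1000).astype(np.float32)))
for r in (215,240,270): print(r, W[r,255:400:3][:,1:].round(3).tolist())
print('door', W[230,185:235:6].round(3).tolist())
```

```text
4534 [[0.5451 0.0654 0.0109]
 [0.6133 0.1005 0.0128]
 [0.6908 0.1355 0.0146]] ((618.5089111328125, 100.368408203125), (72.01981353759766, 149.5964813232422), 89.65435028076172)
215 [[0.02, 0.008], [0.025, 0.01], [0.029, 0.008], [0.033, 0.009], [0.037, 0.008], [0.042, 0.009], [0.046, 0.009], [0.052, 0.023], [0.056, 0.023], [0.06, 0.022], [0.064, 0.013], [0.068, 0.014], [0.072, 0.013], [0.076, 0.013], [0.081, 0.014], [0.085, 0.013], [0.089, 0.012], [0.093, 0.012], [0.097, 0.013], [0.102, 0.012], [0.106, 0.013], [0.11, 0.012], [0.114, 0.014], [0.119, 0.012], [0.123, 0.013], [0.127, 0.013], [0.131, 0.013], [0.136, 0.012], [0.139, 0.02], [0.143, 0.022], [0.147, 0.021], [0.153, 0.008], [0.157, 0.009], [0.161, 0.009], [0.166, 0.008], [0.17, 0.008], [0.175, 0.007], [0.179, 0.008], [0.183, 0.009], [0.187, 0.008], [0.192, 0.007], [0.196, 0.008], [0.2, 0.01], [0.204, 0.009], [0.209, 0.009], [0.212, 0.014], [0.212, 0.03], [0.212, 0.042], [0.212, 0.056]]
240 [[0.072, 0.266], [0.073, 0.263], [0.027, 0.008], [0.032, 0.009], [0.036, 0.009], [0.04, 0.006], [0.045, 0.008], [0.051, 0.022], [0.056, 0.02
[... 927 characters left out ...]
098, 0.013], [0.103, 0.012], [0.107, 0.013], [0.111, 0.013], [0.116, 0.012], [0.12, 0.013], [0.125, 0.013], [0.129, 0.013], [0.134, 0.011], [0.138, 0.012], [0.142, 0.022], [0.146, 0.022], [0.151, 0.023], [0.156, 0.01], [0.161, 0.009], [0.166, 0.008], [0.17, 0.008], [0.174, 0.01], [0.179, 0.007], [0.184, 0.008], [0.188, 0.007], [0.193, 0.007], [0.197, 0.007], [0.14, 0.276], [0.14, 0.283], [0.14, 0.289], [0.141, 0.294], [0.14, 0.301], [0.142, 0.3], [0.142, 0.303], [0.144, 0.303]]
door [[0.552, -0.045, 0.092], [0.552, -0.038, 0.092], [0.551, -0.03, 0.094], [0.551, -0.024, 0.093], [0.551, -0.016, 0.094], [0.551, -0.01, 0.093], [0.551, -0.003, 0.093], [0.551, 0.004, 0.093], [0.551, 0.011, 0.092]]
```

Emit:
carry_out:
  targets:
    - {"hand": 100,"x": 0.06,"y": -0.05,"z": 0,"ax": 0,"ay": 0,"az": 0.18}
    - {"hand": 100,"x": 0.1,"y": -0.1,"z": 0,"ax": 0,"ay": 0,"az": 0.36}
    - {"hand": 100,"x": 0.146,"y": -0.15,"z": 0,"ax": 0,"ay": 0,"az": 0.54}
    - {"hand": 100,"x": 0.146,"y": -0.2,"z": 0,"ax": 0,"ay": 0,"az": 0.72}
    - {"hand": 100,"x": 0.146,"y": -0.25,"z": 0,"ax": 0,"ay": 0,"az": 0.9}
    - {"hand": 100,"x": 0.146,"y": -0.3,"z": 0,"ax": 0,"ay": 0,"az": 1.08}
    - {"hand": 100,"x": 0.146,"y": -0.35,"z": 0,"ax": 0,"ay": 0,"az": 1.26}
    - {"hand": 100,"x": 0.146,"y": -0.397,"z": 0,"ax": 0,"ay": 0,"az": 1.44}

```text
t: 5.38
tool_pos: [0.3576, -0.2969, 0.4465]
orientation: [-2.065, -2.36, 0.006]
force: [1.3, -0.1, 0.4]
opening: 0.0929
gripper_force: 0.0
```

Run:
```python
from h import *
plan(.358,-.292,.35,-14.7)
for n in('scene','side'):
    snap(n,n+'3')
    W,_,_=cloud(n+'3'); im=cv2.imread(f'pics/{n}3.png'); hsv=cv2.cvtColor(im,cv2.COLOR_BGR2HSV)
    m=cv2.inRange(hsv,(45,100,30),(80,255,255))>0
    k=m&(W[...,0]>.5)&(W[...,0]<.75)&(W[...,1]>0)&(W[...,1]<.2)&(W[...,2]<.06)
    P=W[k]; print(n,len(P)); 
    if len(P): print(np.nanpercentile(P,[1,50,99],axis=0).round(4),cv2.minAreaRect((P[:,:2]*1000).astype(np.float32)))
    m=(W[...,2]>.028)&(W[...,2]<.048)&(abs(W[...,0]-.358)<.1)&(W[...,1]<-.2)&(W[...,1]>-.38)
    P=W[m]; print('meter',len(P),cv2.minAreaRect((P[:,:2]*1000).astype(np.float32)))
    x0,y0=(320,120) if n=='side' else (215,150)
    cv2.imwrite(f'pics/c{n}.png',im[y0:y0+140,x0:x0+150])
a=[cv2.resize(cv2.imread(f'pics/c{n}.png'),(390,364),interpolation=2) for n in('side','scene')]
cv2.imwrite('pics/c3.png',np.hstack(a))
```

```text
t 5.38 pos [ 0.3576 -0.2969  0.4465] shift [0.0047 0.0016 0.0965] turn [-6.800e-03 -2.000e-04  3.895e-01] rows 2.1 F [ 1.3 -0.1  0.4] q6 -0.93 open 0.0929
scene 454
[[0.5414 0.0667 0.0076]
 [0.5986 0.1    0.0133]
 [0.6528 0.1314 0.0186]] ((597.0014038085938, 97.69926452636719), (70.40082550048828, 115.84744262695312), 88.99453735351562)
meter 329 ((360.1989440917969, -287.2322692871094), (152.65216064453125, 60.98286437988281), 75.25289154052734)
side 118
[[0.5375 0.0939 0.0054]
 [0.5624 0.1206 0.013 ]
 [0.6083 0.1407 0.0197]] ((573.44921875, 112.76927947998047), (56.5863037109375, 74.42584991455078), 86.0985107421875)
meter 835 ((357.3852233886719, -292.6591796875), (154.36428833007812, 61.24116897583008), 75.03678894042969)
```

View pics/c3.png

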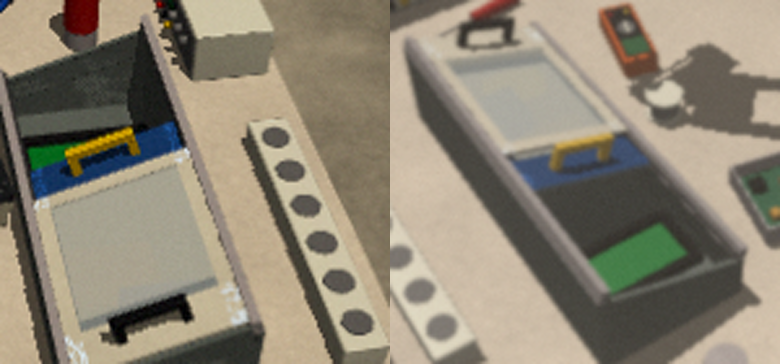

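Both crops show the bay open and the nest empty. Nest centre is about (0.616, 0.1005), and the blue door edge is at y≈0.013. I'll measure the meter again from the wrist before grasping.

Emit:
carry_out:
  targets:
    - {"hand": 100,"x": 0.02,"y": 0.002,"z": 0,"ax": -0.007,"ay": 0,"az": 0.18}
    - {"hand": 100,"x": 0.035,"y": 0.002,"z": 0,"ax": -0.007,"ay": 0,"az": 0.36}
    - {"hand": 100,"x": 0.035,"y": 0.002,"z": 0,"ax": -0.007,"ay": 0,"az": 0.39}
    - {"hand": 100,"x": 0.035,"y": 0.002,"z": 0,"ax": -0.007,"ay": 0,"az": 0.39}

```text
t: 5.98
tool_pos: [0.3554, -0.2594, 0.4475]
orientation: [2.476, 1.932, 0.001]
force: [0.5, -0.4, 0.3]
opening: 0.0928
gripper_force: 0.0
```

Run:
```python
from h import *
snap('wrist','w4'); W,_,_=cloud('w4')
for lo in(.03,.034):
    m=(W[...,2]>lo)&(W[...,2]<.046)&(abs(W[...,0]-.358)<.1)&(W[...,1]<-.19)&(W[...,1]>-.39)
    m=cv2.morphologyEx(m.astype(np.uint8),cv2.MORPH_OPEN,np.ones((3,3)))>0
    P=W[m]; print('meter',len(P),cv2.minAreaRect((P[:,:2]*1000).astype(np.float32)),np.median(P[:,2]))
print(W[0::60,::90,2].round(2))
plan(.353,-.310,.4,-14.8);plan(.353,-.310,.211,-14.8)
```

```text
meter 5050 ((358.95538330078125, -290.35150146484375), (149.42138671875, 59.87705612182617), 75.29094696044922) 0.03902041913074847
meter 5021 ((358.9261474609375, -290.3448486328125), (149.4204864501953, 59.75117874145508), 75.29432678222656) 0.03902962848868152
[[ 0.05  0.    0.    0.    0.    0.1   0.12  0.14]
 [ 0.07  0.    0.   -0.   -0.    0.09  0.12  0.14]
 [ 0.01 -0.    0.    0.   -0.    0.09  0.12  0.14]
 [ 0.    0.    0.    0.   -0.    0.07  0.14  0.17]
 [ 0.   -0.    0.    0.    0.   -0.   -0.   -0.  ]
 [ 0.37  0.37  0.36  0.36  0.36  0.36  0.37  0.37]
 [ 0.37  0.37  0.34  0.    0.07  0.34  0.37  0.37]]
t 6.03 pos [ 0.3554 -0.2594  0.4475] shift [-0.0497  0.0099  0.0476] turn [0.0011 0.0002 0.0125] rows 1.1 F [-0.   0.1 -0.4] q6 -0.5 open 0.0927
t 6.03 pos [ 0.3554 -0.2594  0.4475] shift [-0.0496  0.0097  0.2366] turn [0.0011 0.0002 0.0125] rows 3.9 F [-0.   0.1 -0.4] q6 -0.5 open 0.0927
```

View pics/w4.png

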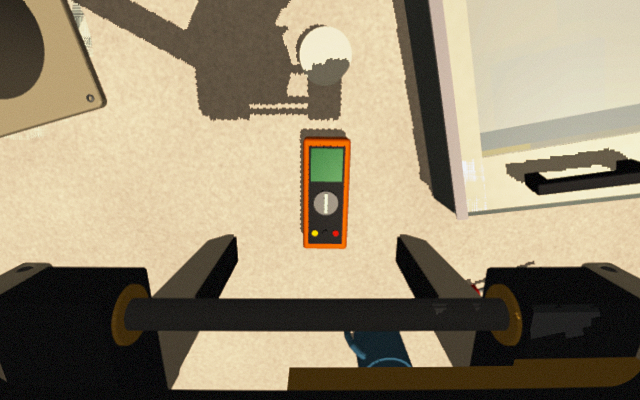

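The wrist view shows the meter at (327,193), screen end up. The measured size, 149.4 x 59.8 mm, is right. Centre (0.359, -0.290), heading 75.3°. I'll grasp 20 mm toward the dial end and high up, so the gripper body clears the door.

Emit:
carry_out:
  targets:
    - {"hand": 100,"x": -0.0495,"y": 0.011,"z": 0.02,"ax": 0.001,"ay": 0,"az": 0.012}
    - {"hand": 100,"x": -0.0495,"y": 0.011,"z": 0.08,"ax": 0.001,"ay": 0,"az": 0.012}
    - {"hand": 100,"x": -0.0495,"y": 0.011,"z": 0.14,"ax": 0.001,"ay": 0,"az": 0.012}
    - {"hand": 100,"x": -0.0495,"y": 0.011,"z": 0.19,"ax": 0.001,"ay": 0,"az": 0.012}
    - {"hand": 100,"x": -0.0495,"y": 0.011,"z": 0.225,"ax": 0.001,"ay": 0,"az": 0.012}
    - {"hand": 100,"x": -0.0495,"y": 0.011,"z": 0.2365,"ax": 0.001,"ay": 0,"az": 0.012}
    - {"hand": 100,"x": -0.0495,"y": 0.011,"z": 0.2365,"ax": 0.001,"ay": 0,"az": 0.012}

```text
t: 6.9
tool_pos: [0.3542, -0.3099, 0.2113]
orientation: [-2.49, -1.914, -0.0]
force: [0.2, 0.1, 0.8]
opening: 0.0929
gripper_force: 0.0
```

```bash
python3 -c "
from h import *
plan(.3539,-.3096,.211,-14.7)"
```

```text
t 6.90 pos [ 0.3542 -0.3099  0.2113] shift [ 0.0002 -0.0004  0.0003] turn [-0.0003 -0.0003 -0.0035] rows 0.0 F [0.2 0.1 0.8] q6 -0.57 open 0.0929
```

Emit:
carry_out:
  targets:
    - {"hand": 40,"x": 0,"y": 0,"z": 0,"ax": 0,"ay": 0,"az": -0.003}
    - {"hand": 40,"x": 0,"y": 0,"z": 0,"ax": 0,"ay": 0,"az": -0.003}
    - {"hand": 40,"x": 0,"y": 0,"z": 0,"ax": 0,"ay": 0,"az": -0.003}
    - {"hand": 40,"x": 0,"y": 0,"z": 0,"ax": 0,"ay": 0,"az": -0.003}
    - {"hand": 40,"x": 0,"y": 0,"z": -0.01,"ax": 0,"ay": 0,"az": -0.003}
    - {"hand": 40,"x": 0,"y": 0,"z": -0.03,"ax": 0,"ay": 0,"az": -0.003}
    - {"hand": 40,"x": 0,"y": 0,"z": -0.03,"ax": 0,"ay": 0,"az": -0.003}
  newtons: 50

```text
t: 7.78
tool_pos: [0.3547, -0.3102, 0.243]
orientation: [2.486, 1.915, 0.001]
force: [-0.5, 0.5, -4.2]
opening: 0.0597
gripper_force: 50.0
```

Run:
```python
from h import *
plan(.3539,-.3096,.45,-14.7)
snap('side','s5'); W,_,_=cloud('s5')
m=(W[...,2]>.045)&(W[...,2]<.09)&(abs(W[...,0]-.358)<.09)&(W[...,1]<-.2)&(W[...,1]>-.38)
hsv=cv2.cvtColor(cv2.imread('pics/s5.png'),cv2.COLOR_BGR2HSV)
m&=(cv2.inRange(hsv,(2,120,40),(17,255,255))>0)
P=W[m]; c,_,_,_=np.linalg.lstsq(np.c_[P[:,0]*.2554+P[:,1]*.9668,np.ones(len(P))],P[:,2],rcond=None)
print(len(P),P.min(0),P.max(0),c)
cv2.imwrite('pics/c5.png',cv2.resize(cv2.imread('pics/s5.png')[180:320,240:400],None,fx=3,fy=3))
```

```text
t 7.78 pos [ 0.3547 -0.3102  0.243 ] shift [ 0.     -0.0003 -0.207 ] turn [ 0.0029  0.0018 -0.0014] rows 3.3 F [-0.5  0.5 -4.2] q6 -0.57 open 0.0597
289 [ 0.3113182  -0.37395191  0.04514179] [ 0.39116375 -0.2267582   0.08767876] [0.09432133 0.08805601]
```

View pics/c5.png

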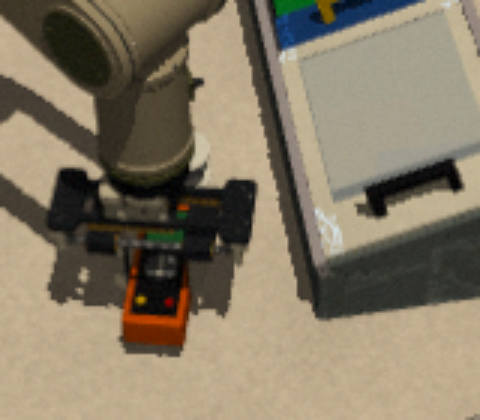

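The crop shows the meter level in the fingers, with the dial end toward the camera. I'll lift it and carry it over the nest.

Emit:
carry_out:
  targets:
    - {"hand": 40,"x": 0,"y": 0,"z": -0.05,"ax": 0.001,"ay": 0,"az": 0}
    - {"hand": 40,"x": 0,"y": 0,"z": -0.1,"ax": 0.001,"ay": 0,"az": 0}
    - {"hand": 40,"x": 0,"y": 0,"z": -0.15,"ax": 0.001,"ay": 0,"az": 0}
    - {"hand": 40,"x": 0,"y": 0,"z": -0.19,"ax": 0.001,"ay": 0,"az": 0}
    - {"hand": 40,"x": 0,"y": 0,"z": -0.2,"ax": 0.001,"ay": 0,"az": 0}
    - {"hand": 40,"x": 0,"y": 0,"z": -0.2,"ax": 0.001,"ay": 0,"az": 0}

```text
t: 8.57
tool_pos: [0.3541, -0.3096, 0.4401]
orientation: [-2.488, -1.916, 0.001]
force: [0.0, 0.1, -4.3]
opening: 0.0591
gripper_force: 50.0
```

```bash
python3 -c "
from h import *
plan(.596,.1055,.43,-89.4)"
```

```text
t 8.57 pos [ 0.3541 -0.3096  0.4401] shift [0.4631 0.128  0.0101] turn [-1.5000e-03  6.0000e-04  1.3023e+00] rows 7.7 F [ 0.   0.1 -4.3] q6 -0.57 open 0.0591
```

Emit:
carry_out:
  targets:
    - {"hand": 40,"x": 0.04,"y": 0.01,"z": 0,"ax": 0,"ay": 0,"az": 0.12}
    - {"hand": 40,"x": 0.09,"y": 0.025,"z": 0,"ax": 0,"ay": 0,"az": 0.25}
    - {"hand": 40,"x": 0.14,"y": 0.04,"z": 0,"ax": 0,"ay": 0,"az": 0.39}
    - {"hand": 40,"x": 0.19,"y": 0.053,"z": 0,"ax": 0,"ay": 0,"az": 0.53}
    - {"hand": 40,"x": 0.24,"y": 0.067,"z": 0,"ax": 0,"ay": 0,"az": 0.67}
    - {"hand": 40,"x": 0.29,"y": 0.08,"z": 0,"ax": 0,"ay": 0,"az": 0.81}
    - {"hand": 40,"x": 0.34,"y": 0.094,"z": 0,"ax": 0,"ay": 0,"az": 0.95}
    - {"hand": 40,"x": 0.39,"y": 0.108,"z": 0,"ax": 0,"ay": 0,"az": 1.09}

```text
t: 9.57
tool_pos: [0.5582, 0.0416, 0.4374]
orientation: [-3.122, -0.342, 0.009]
force: [0.3, -1.3, -4.1]
opening: 0.0594
gripper_force: 50.0
```

```bash
python3 -c "
from h import *
plan(.596,.1055,.43,-89.4)"
```

```text
t 9.57 pos [0.5582 0.0416 0.4374] shift [ 0.0508 -0.0542  0.0072] turn [-0.0006  0.0057  0.2078] rows 1.2 F [ 0.3 -1.3 -4.1] q6 1.34 open 0.0594
```

Emit:
carry_out:
  targets:
    - {"hand": 40,"x": 0.03,"y": -0.03,"z": 0,"ax": 0,"ay": 0.005,"az": 0.12}
    - {"hand": 40,"x": 0.05,"y": -0.053,"z": 0,"ax": 0,"ay": 0.005,"az": 0.208}
    - {"hand": 40,"x": 0.05,"y": -0.053,"z": 0,"ax": 0,"ay": 0.005,"az": 0.208}
    - {"hand": 40,"x": 0.05,"y": -0.053,"z": 0,"ax": 0,"ay": 0.005,"az": 0.208}

```text
t: 10.07
tool_pos: [0.5947, 0.1023, 0.4385]
orientation: [3.141, 0.025, 0.0]
force: [0.6, -0.4, -3.1]
opening: 0.0596
gripper_force: 50.0
```

Run:
```python
from h import *
snap('scene','s6'); W,_,_=cloud('s6')
plan(.596,.1055,.35,-89.4)
im=cv2.imread('pics/s6.png'); hsv=cv2.cvtColor(im,cv2.COLOR_BGR2HSV)
m=(W[...,2]>.2)&(W[...,2]<.28)&(abs(W[...,0]-.61)<.12)&(abs(W[...,1]-.1)<.08)
m&=(cv2.inRange(hsv,(2,120,40),(17,255,255))>0)
P=W[m]; print(len(P),P.min(0),P.max(0))
cv2.imwrite('pics/c6.png',cv2.resize(im[120:290,200:400],None,fx=3,fy=3))
```

```text
t 10.12 pos [0.5947 0.102  0.4393] shift [ 0.0012 -0.0035  0.0893] turn [ 0.     -0.0013  0.0047] rows 1.4 F [ 0.2 -0.2 -3.8] q6 1.64 open 0.0595
375 [0.54480673 0.07689929 0.22972119] [0.68980621 0.13696194 0.27038811]
```

View pics/c6.png

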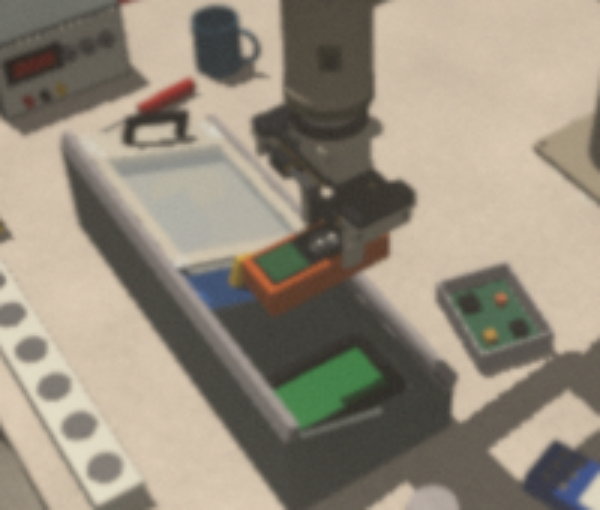

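The scene crop shows the meter level above the nest, screen toward the back and aligned lengthwise. Descending in stages.

Emit:
carry_out:
  targets:
    - {"hand": 40,"x": 0.001,"y": -0.0035,"z": 0.03,"ax": 0,"ay": -0.001,"az": 0.005}
    - {"hand": 40,"x": 0.001,"y": -0.0035,"z": 0.07,"ax": 0,"ay": -0.001,"az": 0.005}
    - {"hand": 40,"x": 0.001,"y": -0.0035,"z": 0.11,"ax": 0,"ay": -0.001,"az": 0.005}
    - {"hand": 40,"x": 0.001,"y": -0.0035,"z": 0.15,"ax": 0,"ay": -0.001,"az": 0.005}
    - {"hand": 40,"x": 0.001,"y": -0.0035,"z": 0.175,"ax": 0,"ay": -0.001,"az": 0.005}
    - {"hand": 40,"x": 0.001,"y": -0.0035,"z": 0.19,"ax": 0,"ay": -0.001,"az": 0.005}
    - {"hand": 40,"x": 0.001,"y": -0.0035,"z": 0.198,"ax": 0,"ay": -0.001,"az": 0.005}
    - {"hand": 40,"x": 0.001,"y": -0.0035,"z": 0.198,"ax": 0,"ay": -0.001,"az": 0.005}

```text
t: 11.12
tool_pos: [0.597, 0.106, 0.2435]
orientation: [-3.141, -0.015, -0.006]
force: [0.2, -0.6, -3.2]
opening: 0.0598
gripper_force: 50.0
```

```bash
python3 -c "
from h import *
plan(.596,.1055,.2235,-89.4)"
```

```text
t 11.12 pos [0.597  0.106  0.2435] shift [-0.0011  0.0005  0.02  ] turn [-0.0005 -0.0036 -0.0009] rows 0.3 F [ 0.2 -0.6 -3.2] q6 1.65 open 0.0598
```

Emit:
carry_out:
  targets:
    - {"hand": 40,"x": 0,"y": 0,"z": 0.005,"ax": 0,"ay": -0.003,"az": 0}
    - {"hand": 40,"x": 0,"y": 0,"z": 0.01,"ax": 0,"ay": -0.003,"az": 0}
    - {"hand": 40,"x": 0,"y": 0,"z": 0.014,"ax": 0,"ay": -0.003,"az": 0}
    - {"hand": 40,"x": 0,"y": 0,"z": 0.017,"ax": 0,"ay": -0.003,"az": 0}
    - {"hand": 40,"x": 0,"y": 0,"z": 0.018,"ax": 0,"ay": -0.003,"az": 0}

```text
t: 11.75
tool_pos: [0.5969, 0.1063, 0.2249]
orientation: [-3.141, -0.016, 0.0]
force: [-0.5, 0.9, -3.0]
opening: 0.0597
gripper_force: 50.0
```

```bash
python3 -c "
from h import *
plan(.596,.1055,.2235,-89.4)"
```

```text
t 11.75 pos [0.5969 0.1063 0.2249] shift [-0.0009  0.0008  0.0014] turn [-0.0005  0.0001 -0.0006] rows 0.0 F [-0.5  0.9 -3. ] q6 1.65 open 0.0597
```

Emit:
carry_out:
  targets:
    - {"hand": 40,"x": 0,"y": 0,"z": 0.001,"ax": 0,"ay": 0,"az": 0}
    - {"hand": 40,"x": 0,"y": 0,"z": 0.002,"ax": 0,"ay": 0,"az": 0}
    - {"hand": 40,"x": 0,"y": 0,"z": 0.002,"ax": 0,"ay": 0,"az": 0}

```text
t: 12.12
tool_pos: [0.5971, 0.1064, 0.2241]
orientation: [-3.141, -0.016, -0.001]
force: [-6.1, -0.8, 4.3]
opening: 0.0597
gripper_force: 50.0
```

```bash
python3 -c "
from h import *
plan(.596,.1055,.2235,-89.4)"
```

```text
t 12.12 pos [0.5971 0.1064 0.2241] shift [-0.0011  0.0008  0.0006] turn [-0.0005 -0.0007 -0.0006] rows 0.0 F [-6.1 -0.8  4.3] q6 1.65 open 0.0597
```

It has touched down (vertical force -3 to +4 N). Releasing.

Emit:
carry_out:
  targets:
    - {"hand": 68,"x": 0,"y": 0,"z": 0,"ax": 0,"ay": 0,"az": 0}
    - {"hand": 82,"x": 0,"y": 0,"z": 0,"ax": 0,"ay": 0,"az": 0}
    - {"hand": 82,"x": 0,"y": 0,"z": 0,"ax": 0,"ay": 0,"az": 0}
    - {"hand": 82,"x": 0,"y": 0,"z": 0,"ax": 0,"ay": 0,"az": 0}

```text
t: 12.62
tool_pos: [0.5971, 0.1063, 0.2233]
orientation: [-3.141, -0.015, -0.001]
force: [-0.1, -0.6, 0.2]
opening: 0.0761
gripper_force: 0.0
```

```bash
python3 -c "
from h import *
plan(.612,-.016,.44,-89.4)"
```

```text
t 12.62 pos [0.5971 0.1063 0.2233] shift [ 0.0139  0.1223 -0.2168] turn [-0.0006 -0.0006 -0.0007] rows 4.0 F [-0.1 -0.6  0.2] q6 1.65 open 0.0761
```

Released with no residual force. Going up, then over to one side for a look.

Emit:
carry_out:
  targets:
    - {"hand": 82,"x": 0,"y": 0,"z": -0.02,"ax": 0,"ay": 0,"az": 0}
    - {"hand": 82,"x": 0,"y": 0,"z": -0.06,"ax": 0,"ay": 0,"az": 0}
    - {"hand": 82,"x": 0,"y": 0,"z": -0.11,"ax": 0,"ay": 0,"az": 0}
    - {"hand": 60,"x": 0,"y": 0.0,"z": -0.16,"ax": 0,"ay": 0,"az": 0}
    - {"hand": 45,"x": 0.005,"y": 0.05,"z": -0.19,"ax": 0,"ay": 0,"az": 0}
    - {"hand": 45,"x": 0.014,"y": 0.1,"z": -0.19,"ax": 0,"ay": 0,"az": 0}
    - {"hand": 45,"x": 0.014,"y": 0.1205,"z": -0.19,"ax": 0,"ay": 0,"az": 0}
    - {"hand": 45,"x": 0.014,"y": 0.1205,"z": -0.19,"ax": 0,"ay": 0,"az": 0}

```text
t: 13.62
tool_pos: [0.6119, -0.0152, 0.4137]
orientation: [-3.141, -0.012, -0.001]
force: [0.1, 0.8, -0.1]
opening: 0.0421
gripper_force: 0.0
```

Run:
```python
from h import *
snap('scene','s7'); W,_,_=cloud('s7')
m=(W[...,2]>.03)&(W[...,2]<.07)&(abs(W[...,0]-.61)<.088)&(abs(W[...,1]-.1)<.07)
P=W[m]; print('meter',len(P),cv2.minAreaRect((P[:,:2]*1000).astype(np.float32)),np.percentile(P[:,2],[10,50,90]))
c=np.linalg.lstsq(np.c_[P[:,:2]-P[:,:2].mean(0),np.ones(len(P))],P[:,2],rcond=None)[0]; print(c)
snap('side','s8'); W,_,_=cloud('s8'); hsv=cv2.cvtColor(cv2.imread('pics/s8.png'),cv2.COLOR_BGR2HSV)
P=W[cv2.inRange(hsv,(18,120,60),(35,255,255))>0]; P=P[(P[:,2]>.13)&(P[:,2]<.18)&(P[:,0]>.5)&(P[:,0]<.7)]
print('handle',len(P),np.nanpercentile(P,[5,50,95],axis=0).round(4) if len(P) else 0)
plan(.612,-.016,.315,-89.4)
im=cv2.imread('pics/s7.png'); cv2.imwrite('pics/c7.png',cv2.resize(im[150:290,220:360],None,fx=4,fy=4))
```

```text
meter 598 ((607.12109375, 107.97062683105469), (132.9957275390625, 63.51369857788086), 0.917387068271637) [0.04166682 0.05046346 0.05366678]
[ 0.01337518 -0.13318381  0.04913661]
handle 146 [[ 0.5689 -0.0248  0.1348]
 [ 0.6123 -0.0193  0.1486]
 [ 0.6495 -0.0115  0.1632]]
t 13.72 pos [ 0.6119 -0.0133  0.4132] shift [0.0001 0.0028 0.0982] turn [-0.0013  0.     -0.0005] rows 1.6 F [-0.  -0.3 -0.5] q6 1.45 open 0.0415
```

View pics/c7.png

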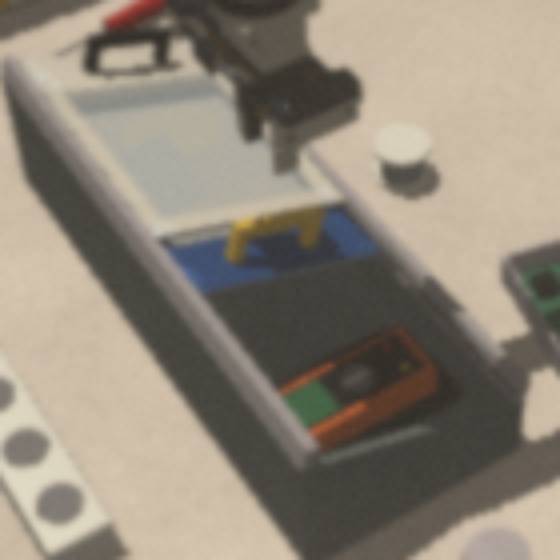

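The scene crop shows the meter in the nest, screen up. Its top is at z≈0.050 as expected, and in plan it is close to the nest. Next I'll take the handle with a narrow opening, because the white door's edge is close.

Emit:
carry_out:
  targets:
    - {"hand": 20,"x": 0,"y": 0.002,"z": 0.02,"ax": -0.001,"ay": 0,"az": 0}
    - {"hand": 20,"x": 0,"y": 0.002,"z": 0.055,"ax": -0.001,"ay": 0,"az": 0}
    - {"hand": 20,"x": 0,"y": 0.002,"z": 0.055,"ax": -0.001,"ay": 0,"az": 0}
    - {"hand": 20,"x": 0,"y": 0.002,"z": 0.055,"ax": -0.001,"ay": 0,"az": 0}

```text
t: 14.22
tool_pos: [0.6121, -0.0155, 0.3583]
orientation: [3.141, 0.017, -0.0]
force: [-0.5, -0.5, 0.7]
opening: 0.0187
gripper_force: 0.0
```

Run:
```python
from h import *
plan(.612,-.016,.316,-89.4)
snap('wrist','w9'); W,_,_=cloud('w9'); hsv=cv2.cvtColor(cv2.imread('pics/w9.png'),cv2.COLOR_BGR2HSV)
P=W[cv2.inRange(hsv,(18,120,60),(35,255,255))>0]; P=P[(P[:,2]>.125)&(P[:,2]<.18)]
print(len(P)); 
if len(P): print(cv2.minAreaRect((P[:,:2]*1000).astype(np.float32)),np.nanpercentile(P,[2,50,98],axis=0).round(4))
```

```text
t 14.22 pos [ 0.6121 -0.0155  0.3583] shift [-0.0001  0.0005  0.0423] turn [0.0003 0.0001 0.0002] rows 0.7 F [-0.5 -0.5  0.7] q6 1.45 open 0.0187
2433
((611.3363037109375, -13.985321998596191), (12.706693649291992, 96.27559661865234), 89.82696533203125) [[ 0.5667 -0.0201  0.1327]
 [ 0.6246 -0.0143  0.1535]
 [ 0.6583 -0.0086  0.1652]]
```

Emit:
carry_out:
  targets:
    - {"hand": 20,"x": 0,"y": -0.0007,"z": 0.01,"ax": 0,"ay": 0,"az": 0}
    - {"hand": 20,"x": 0,"y": -0.0007,"z": 0.025,"ax": 0,"ay": 0,"az": 0}
    - {"hand": 20,"x": 0,"y": -0.0007,"z": 0.035,"ax": 0,"ay": 0,"az": 0}
    - {"hand": 20,"x": 0,"y": -0.0007,"z": 0.042,"ax": 0,"ay": 0,"az": 0}
    - {"hand": 20,"x": 0,"y": -0.0007,"z": 0.042,"ax": 0,"ay": 0,"az": 0}
    - {"hand": 0,"x": 0,"y": -0.0007,"z": 0.042,"ax": 0,"ay": 0,"az": 0}
    - {"hand": 0,"x": 0,"y": -0.0007,"z": 0.042,"ax": 0,"ay": 0,"az": 0}
  newtons: 25

```text
t: 15.15
tool_pos: [0.6123, -0.0154, 0.3165]
orientation: [3.141, 0.015, 0.001]
force: [-0.2, 1.2, -0.4]
opening: 0.012
gripper_force: 25.0
```

```bash
python3 -c "
from h import *
plan(.614,.182,.316,-89.4)"
```

```text
t 15.15 pos [ 0.6123 -0.0154  0.3165] shift [ 0.0036 -0.1974  0.0005] turn [ 0.0003 -0.0009 -0.0008] rows 3.2 F [-0.2  1.2 -0.4] q6 1.45 open 0.012
```

Pinched. Earlier I had the cabinet's yaw sign reversed (1°, harmless). This time I slide along the true track.

Emit:
carry_out:
  targets:
    - {"hand": 0,"x": 0.0006,"y": -0.03,"z": 0,"ax": 0,"ay": 0,"az": 0}
    - {"hand": 0,"x": 0.0014,"y": -0.07,"z": 0,"ax": 0,"ay": 0,"az": 0}
    - {"hand": 0,"x": 0.0022,"y": -0.11,"z": 0,"ax": 0,"ay": 0,"az": 0}
    - {"hand": 0,"x": 0.003,"y": -0.15,"z": 0,"ax": 0,"ay": 0,"az": 0}
    - {"hand": 0,"x": 0.0036,"y": -0.18,"z": 0,"ax": 0,"ay": 0,"az": 0}
    - {"hand": 0,"x": 0.0038,"y": -0.192,"z": 0,"ax": 0,"ay": 0,"az": 0}
    - {"hand": 0,"x": 0.0039,"y": -0.196,"z": 0,"ax": 0,"ay": 0,"az": 0}
    - {"hand": 0,"x": 0.0039,"y": -0.196,"z": 0,"ax": 0,"ay": 0,"az": 0}

```text
t: 16.15
tool_pos: [0.6138, 0.1805, 0.3165]
orientation: [-3.142, -0.016, 0.001]
force: [-5.9, 1.6, 3.9]
opening: 0.0115
gripper_force: 25.0
```

```bash
python3 -c "
from h import *
plan(.614,.182,.316,-89.4)"
```

```text
t 16.15 pos [0.6138 0.1805 0.3165] shift [ 0.0002 -0.0015  0.0005] turn [-0.0001  0.0008 -0.0005] rows 0.0 F [-5.9  1.6  3.9] q6 1.77 open 0.0115
```

Pushing in small steps until I feel the stop.

Emit:
carry_out:
  targets:
    - {"hand": 0,"x": 0,"y": -0.002,"z": 0,"ax": 0,"ay": 0,"az": 0}
    - {"hand": 0,"x": 0,"y": -0.003,"z": 0,"ax": 0,"ay": 0,"az": 0}
    - {"hand": 0,"x": 0,"y": -0.003,"z": 0,"ax": 0,"ay": 0,"az": 0}

```text
t: 16.52
tool_pos: [0.6139, 0.1814, 0.3165]
orientation: [3.139, 0.013, -0.002]
force: [-8.0, -7.4, 6.6]
opening: 0.0115
gripper_force: 25.0
```

```bash
python3 -c "
from h import *
plan(.614,.182,.316,-89.4)"
```

```text
t 16.52 pos [0.6139 0.1814 0.3165] shift [ 0.0001 -0.0006  0.0005] turn [ 0.003   0.0014 -0.0022] rows 0.0 F [-8.  -7.4  6.6] q6 1.77 open 0.0115
```

The motion stalled and Fy reached -7 N, so the door is at its stop. One more small press, then release and rise.

Emit:
carry_out:
  targets:
    - {"hand": 0,"x": 0,"y": -0.002,"z": 0,"ax": 0,"ay": 0,"az": 0}
    - {"hand": 0,"x": 0,"y": -0.002,"z": 0,"ax": 0,"ay": 0,"az": 0}
    - {"hand": 40,"x": 0,"y": 0,"z": 0,"ax": 0,"ay": 0,"az": 0}
    - {"hand": 40,"x": 0,"y": 0,"z": 0,"ax": 0,"ay": 0,"az": 0}
    - {"hand": 40,"x": 0,"y": 0,"z": -0.03,"ax": 0,"ay": 0,"az": 0}
    - {"hand": 40,"x": 0,"y": 0,"z": -0.08,"ax": 0,"ay": 0,"az": 0}
    - {"hand": 40,"x": 0.06,"y": 0,"z": -0.12,"ax": 0,"ay": 0,"az": 0}
    - {"hand": 40,"x": 0.06,"y": 0,"z": -0.12,"ax": 0,"ay": 0,"az": 0}

```text
t: 17.52
tool_pos: [0.6764, 0.184, 0.4392]
orientation: [-3.141, -0.015, -0.01]
force: [-0.3, -0.9, -1.1]
opening: 0.0373
gripper_force: 0.0
```

Run:
```python
from h import *
plan(.614,.182,.45,-89.4)
for n in('wrist','side'):
    snap(n,n+'9'); W,_,_=cloud(n+'9'); hsv=cv2.cvtColor(cv2.imread(f'pics/{n}9.png'),cv2.COLOR_BGR2HSV)
    P=W[cv2.inRange(hsv,(18,120,60),(35,255,255))>0]; P=P[(P[:,2]>.135)&(P[:,2]<.18)&(P[:,0]>.5)&(P[:,0]<.7)]
    print(n,len(P),np.nanpercentile(P,[5,50,95],axis=0).round(4) if len(P) else 0)
# white door grip now vs. before (dark pts above z .15) in side view
for f in('side','side9'):
    W,_,_=cloud(f); im=cv2.imread(f'pics/{f}.png'); m=(im.max(-1)<50)&(W[...,2]>.13)&(W[...,2]<.21)&(W[...,1]<-.2)&(W[...,0]>.5)&(W[...,0]<.7)
    print('black grip',m.sum(),np.median(W[m],0).round(4))
```

```text
t 17.52 pos [0.6764 0.184  0.4392] shift [-0.0623  0.0014 -0.0112] turn [-0.0006 -0.0063 -0.0012] rows 1.0 F [-0.3 -0.9 -1.1] q6 1.75 open 0.0373
wrist 1060 [[0.574  0.1756 0.1396]
 [0.626  0.1808 0.153 ]
 [0.6568 0.1861 0.1645]]
side 113 [[0.5721 0.1707 0.138 ]
 [0.6139 0.177  0.1494]
 [0.6495 0.1864 0.1632]]
black grip 354 [ 0.6006 -0.3113  0.1468]
black grip 347 [ 0.601  -0.3112  0.1458]
```

```bash
python3 -c "
from h import *
print(robot.close_job())"
```

```text
the job is handed in; nothing more can be done
None
```

The job is handed in, with no verdict reported: the meter lies screen up in the nest, the blue door is shut against its stop and the white door hasn't moved, but I didn't re-measure the bystanders and I viewed 11 pictures, one over the limit of 10.

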